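Connect and open the purge port

TASK

Push the blue sleeve fully down onto the bare spigot with the blue collar, and let go of it. Then open that same valve block's gas by nudging its flush slide switch by the small orange ridge across its detent, from the red end fully to the green end. Leave the other valve block's switch and grey sleeve as they are, and do not knock or shift the things standing around.

Things in the scene. Friction and masses are not known exactly. Their poses are not given: they have to be found in the camera images.
- purge_block: fixed aluminium valve block, 130 (its x) x 90 (its y) x 45 mm tall, with the blue collar; origin at the centre of its underside, z up. On its flat top: the switch slot along y, centred at x = -35 mm (red mark at its -y end, green mark at its +y end), and the spigot at x = +35 mm, y = 0
- purge_port (a point): point on the spigot's axis at the top face of its blue collar, 49 mm above the table, where the sleeve's lower end must rest; axes as the block's. The collar is 34 mm in diameter and 4 mm thick; the bare steel spigot rises 28 mm above this point, 15.5 mm in diameter, narrowing to 11 mm over its last 4 mm
- purge_ridge (a point): centre of the top of the orange ridge of the blue-collared block's switch, 51 mm above the table; it moves with the switch, axes as the block's. The ridge is 4 mm thick along the slide direction (y), 16 mm wide across it (x) and stands 6 mm above the block's top; the rest of the switch is flush
- purge_switch (a joint): the blue-collared block's slide switch, starting off: reads 0 in the off detent (ridge at the red end) and 0.012 m in the on detent (ridge at the green end), growing along the block's +y. A sprung detent holds it at either end: about 4.5 N along the slot is needed to start it, less and less up to mid-travel (0.006); from about 1 mm past the middle it snaps the rest of the way by itself, and let go more than 1 mm short of the middle it springs back
- blue_sleeve: loose rigid blue plastic tube, standing upright in the shallow steel tray: 26 mm outside, 18 mm bore, 50 mm tall, about 30 g; origin at the centre of its lower end, z along its axis
- parts_tray: fixed shallow steel tray, 85 x 85 mm, rim 8 mm high, floor 3 mm thick; origin at the centre of its underside
- spare_block: second fixed valve block, the same but with a grey collar and the grey sleeve on its spigot; origin as for the first
- spare_port (a point): point on the second block's spigot axis at the top of its grey collar
- spare_switch (a joint): the second block's slide switch, to be left off: built as the first one
- grey_sleeve: loose grey tube, same size as the blue one, on the second block's spigot (its top is 99 mm above the table); origin at the centre of its lower end
- solvent_bottle: amber glass bottle with blue cap, 64 mm diameter, 140 mm tall; origin at the centre of its underside; a loose bystander
- jar: white jar with red cap, 60 mm diameter, 60 mm tall; origin at the centre of its underside; a loose bystander
- septa_box: small white open box, 100 x 70 x 35 mm, divided in two; origin at the centre of its underside; a loose bystander
- wrench: steel wrench, 140 mm long, lying flat; origin at the middle of its length; a loose bystander
- beaker: glass beaker, 66 mm diameter, 75 mm tall; origin at the centre of its underside; a loose bystander
Mind the look-alikes: they are no part of the job. Several things have the shape of the grey_sleeve; the one meant has the colours described above. There is more than one size of the blue_sleeve; the job needs the smaller.

How it is judged:
By the outcome, as a careful person would: the job done as asked, in the order asked, and still so for the second after the job is handed in, with the robot touching nothing.
It also fails if it takes over 48 s, if anything falls off the work surface, if the arm or the gripper's body presses on something with over 40 N, if the wrist force passes 120 N, or if a joint passes its speed limit or range.

ROBOT

A 7-joint arm with a two-finger parallel gripper is mounted at the origin on the work surface. World frame = base frame: x ahead of the robot, y to its left, z up, the work surface at z = 0. Lengths are in m, angles in rad, forces in N, time in s.
With the tool pointing down it reaches from about 0.4 to 0.85 m from the base axis. Payload 4.5 kg.
Tool frame: the origin (TCP) lies midway between the tips of the shut fingers; the grasp point (between the pads) lies 19 mm behind it; z points along the fingers, y is the direction in which the jaws open and shut (so a half turn about z gives the same grasp; the last joint's range is limited). The gripper opens to 88 mm and grips with 3 to 60 N. Pads are 18 mm wide; open, the fingers measure 123 mm over their backs; the gripper's body (75 mm by 187 mm) begins 45 mm behind the grasp point.
Start: joints at [1.337, 0.689, -0.195, 1.565, 0.157, 0.902, -0.215], TCP at [0.165, -0.603, 0.239] pointing down, gripper open.
Joint ranges: [-3.01, 3.01], [-0.46, 2.08], [-1.47, 1.51], [0.13, 2.56], [-1, 4.14], [0.04, 2.09], [-2.66, 2.66]. Speed limits (rad/s): [2.57, 2.57, 3.14, 3.14, 3.14, 3.14, 3.14].

INTERFACE

Orientations are given as a unit quaternion [x, y, z, w].
In Python, from plant import r gives the robot as it stands.
- The arm moves only by the tool play_rows, never from a script. Its argument "targets" is a list of rows, each an object of numbers: "jaw": the closure, from 0 (fully open) to 1 (shut); "dx", "dy", "dz": the shift along the tool's x, y, z in m; "yaw": the turn about the tool's z in rad. A call has exactly 5 rows; each row shifts and turns the pose as measured when the row begins, along the tool's axes as they then stand; what a row does not reach is not made up. A row lasts 1/10 s, in which the tool goes at most 50 mm and 8.59 degrees, less where a joint would pass 70% of its speed; a pose out of reach is approached as far as the arm can. A call with a gripper value outside its range is refused whole. The fingers move at their own pace and stop on an object; "squeeze" is the grip in N (left out, the last holds). Time passes only in rows, so rows that do not move let the fingers close, or fill a call up. It gives the time, the measured TCP pose, the force and the opening at its end, in the units of the state.
- r.get_state(): the state, without advancing time (a new reading comes with each control period).
- r.snapshot(name): name is "side" or "top"; returns a dict with "frame" (420x560x3 uint8, red, green, blue), "z_map" (420x560 float32, m along the optical axis (not along the pixel's ray), 0 where there is no reading), "mtx" (3x3 intrinsics, pixels), "position" and "orientation" of the camera in the world. Camera axes: x right, y up, looking along -z (the intrinsics and any distortion apply to the point x, -y, -z); pixel columns grow to the right and rows downward; lengths in m; the calibration is good to about 2 mm. A picture is of the moment at which its call begins.
- r.finish_job(): hands the job in, once; it reports no verdict.
The state is a dict: "clock": time; "q": joint angles; "qd": joint speeds; "joint_torque": joint torques, N m; "tool_pos": TCP position; "eef_rot": TCP orientation; "contact_force": force on the tool from outside, world axes, zero at the start; "moment": the same for the moment, N m; "opening": opening from 0.0 (shut) to 1.0 (fully open).
Only numpy, scipy, OpenCV 4.12 (cv2) and the standard library are available. Lean on these libraries where they do the work, as an engineer would, in place of code of your own. Each camera call takes 0.05 s, during which the arm holds its last target.

## Working session

There is one attempt and no reset: what is moved stays moved. The work goes in short steps, Python scripts to look and compute and a tool call to move; the robot and the scene stay as the last step left them, time stands still between calls to the robot, and variables do not carry over. Pictures are saved under pics/ and viewed, and the job is handed in when it is done.

Besides the shell and the picture viewer there is one more tool, called after "Emit:" as name([rows], argument=value, ...), one row to a line, values as JSON. play_rows: Moves the arm, as the interface text tells. Its arguments: {"type":"object","properties":{"targets":{"type":"array"},"squeeze":{"type":"number"}},"required":["targets"]}

```bash
mkdir -p pics; ls
python3 - <<'E'
from plant import r
import cv2,numpy as np,pickle
print(r.get_state())
for n in("side","top"):
    s=r.snapshot(n); pickle.dump(s,open(f"pics/{n}0.pkl","wb"))
    cv2.imwrite(f"pics/{n}0.png",cv2.cvtColor(s["frame"],cv2.COLOR_RGB2BGR))
    print(n,s["mtx"],s["position"],s["orientation"],[k for k in s])
E
```

```text
pics
{'clock': 0.0, 'q': array([ 1.33680691,  0.68999505, -0.19450754,  1.5663068 ,  0.15730872,
        0.90250166, -0.21506358]), 'qd': array([ 0.00129302, -0.00162642,  0.00058611,  0.00010041, -0.00133892,
       -0.00011035, -0.00029389]), 'joint_torque': array([-1.26994155e-04, -5.27563334e+01, -1.26708996e+00, -1.53432852e+01,
       -5.26562543e-02,  6.30299299e-03,  1.75191217e-04]), 'tool_pos': array([ 0.16515931, -0.60214415,  0.23791289]), 'eef_rot': array([ 9.91041288e-01,  1.33552758e-01, -1.90727209e-04, -8.89182013e-04]), 'contact_force': array([-0.02125284, -0.24431218,  0.73443889]), 'moment': array([ 0.01018329,  0.05748917, -0.02695475]), 'opening': 0.9985967777306136}
side [[487.19182076   0.         282.30889301]
 [  0.         487.19182076 213.28192658]
 [  0.           0.           1.        ]] [ 0.21847331 -0.83351715  0.90067419] [ 0.40143451 -0.07766453 -0.17425888  0.89579707] ['frame', 'z_map', 'mtx', 'position', 'orientation']
top [[400.860678     0.         274.02461158]
 [  0.         400.860678   218.78909185]
 [  0.           0.           1.        ]] [0.33529714 0.01743699 1.20317858] [ 0.07089224 -0.06944749 -0.6960668   0.71108533] ['frame', 'z_map', 'mtx', 'position', 'orientation']
```

View pics/side0.png

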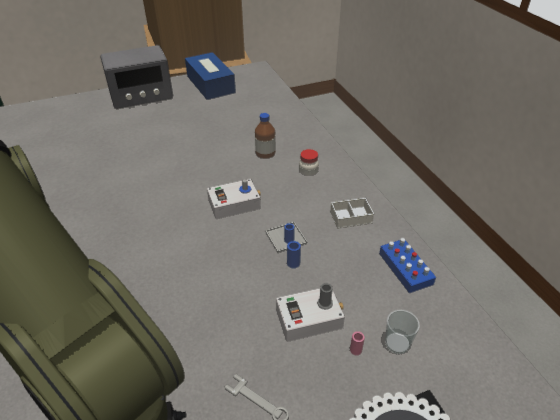

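View pics/top0.png

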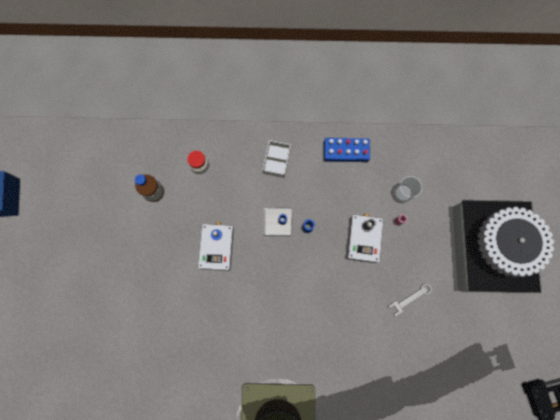

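Candidates in the side view: a blue tube in the tray at (289,232), a second blue tube on the table at (293,254), a red tube at (357,343), and the grey sleeve on the spare block at (326,294). The description points to the one standing in the tray. I'll check it in a crop.

```bash
cat > h.py <<'E'
import numpy as np,cv2,pickle
from scipy.spatial.transform import Rotation as R
def ray(s,u,v):
    m=s["mtx"];d=np.array([(u-m[0,2])/m[0,0],-(v-m[1,2])/m[1,1],-1.0])
    return np.array(s["position"]),R.from_quat(s["orientation"]).as_matrix()@d
def onz(s,u,v,z):
    p,d=ray(s,u,v);return p+d*(z-p[2])/d[2]
def proj(s,P):
    c=R.from_quat(s["orientation"]).as_matrix().T@(np.array(P)-s["position"]);m=s["mtx"]
    return np.array([m[0,2]+m[0,0]*c[0]/-c[2],m[1,2]-m[1,1]*c[1]/-c[2]])
def pts(s):
    v,u=np.mgrid[:420,:560];m=s["mtx"];z=s["z_map"]
    c=np.stack([(u-m[0,2])/m[0,0]*z,-(v-m[1,2])/m[1,1]*z,-z],-1)
    return c@R.from_quat(s["orientation"]).as_matrix().T+s["position"]
def load(n):return pickle.load(open(f"pics/{n}.pkl","rb"))
def crop(s,x0,y0,x1,y1,k,name):
    im=cv2.cvtColor(s["frame"],cv2.COLOR_RGB2BGR)[y0:y1,x0:x1]
    cv2.imwrite(f"pics/{name}.png",cv2.resize(im,None,fx=k,fy=k,interpolation=cv2.INTER_CUBIC))
E
python3 - <<'E'
from h import *
s=load("side0");t=load("top0")
crop(s,200,170,320,275,6,"sc");crop(t,190,190,330,280,5,"tc")
for n,q in(("side",s),("top",t)):
    hsv=cv2.cvtColor(q["frame"],cv2.COLOR_RGB2HSV);P=pts(q)
    m=cv2.inRange(hsv,(105,110,40),(130,255,255))
    k,l,st,c=cv2.connectedComponentsWithStats(m)
    for i in range(1,k):
        if st[i,4]>15:
            w=P[l==i];print(n,st[i],c[i].round(1),"zmax",w[:,2].max().round(3),w.mean(0).round(3), np.median(w[w[:,2]>w[:,2].max()-.006],0).round(4))
E
```

```text
side [185  53  48  28 633] [207.4  66.9] zmax 0.901 [0.611 0.903 0.082] [ 0.2185 -0.8335  0.9007]
side [260 113   9   5  39] [264.  115.1] zmax 0.143 [0.654 0.394 0.139] [0.653  0.3939 0.1395]
side [240 186  11   7  39] [244.9 189.3] zmax 0.053 [0.517 0.185 0.048] [0.5162 0.1823 0.0482]
side [285 224   9   7  37] [289.2 227. ] zmax 0.056 [ 0.572 -0.004  0.049] [ 0.5708 -0.0076  0.0518]
side [287 240  14  11  76] [293.  245.5] zmax 0.067 [ 0.553 -0.074  0.056] [ 0.5497 -0.0811  0.0632]
side [ 381  241   55   51 1092] [408.6 267.4] zmax 0.901 [ 0.79 -0.22  0.03] [ 0.2185 -0.8335  0.9007]
top [324 138  46  23 824] [345.9 150.1] zmax 1.203 [ 0.793 -0.195  0.031] [0.3353 0.0174 1.2032]
top [  0 172  19  44 576] [  7.6 194.4] zmax 0.084 [0.623 0.812 0.054] [0.6323 0.813  0.0803]
top [135 175  11  10  91] [140.  179.4] zmax 0.144 [0.653 0.395 0.137] [0.655  0.3946 0.1401]
top [279 215   7   9  34] [282.3 219. ] zmax 0.055 [ 0.57  -0.002  0.038] [5.627e-01 3.000e-04 5.190e-02]
top [303 220  12  12  93] [308.1 225.3] zmax 1.203 [ 0.549 -0.077  0.058] [0.3353 0.0174 1.2032]
top [211 230  11  10  50] [216.6 235.3] zmax 0.073 [0.515 0.188 0.05 ] [0.521  0.1829 0.0728]
```

View pics/sc.png

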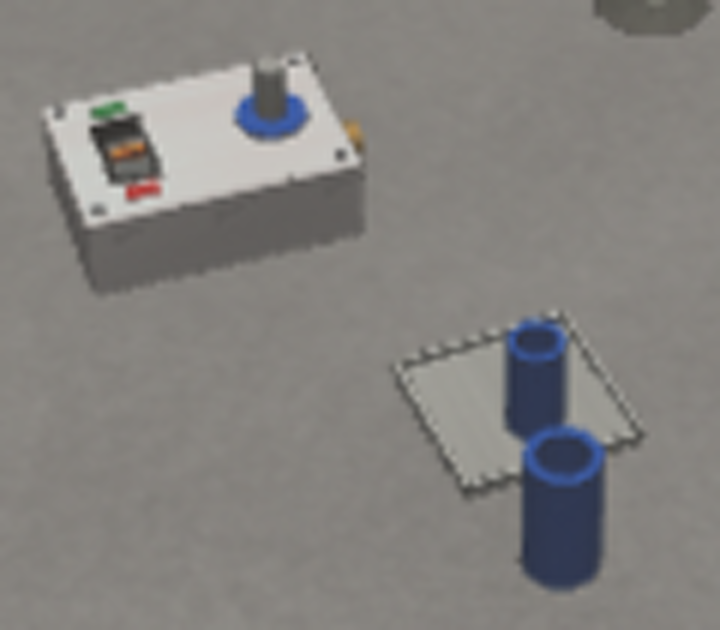

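View pics/tc.png

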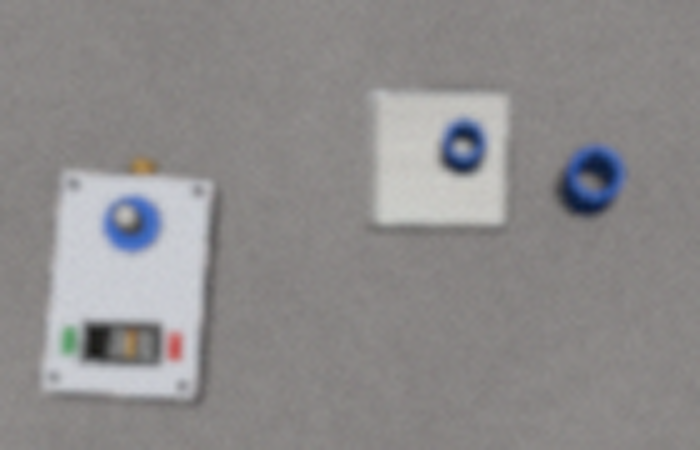

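Run:
```python
from h import *
s=load("side0");t=load("top0")
def f(q,x,y,k,x0,y0,z):
    return onz(q,(x+.5)/k-.5+x0,(y+.5)/k-.5+y0,z)
S=lambda x,y,z:f(s,x,y,6,200,170,z).round(4)
T=lambda x,y,z:f(t,x,y,5,190,190,z).round(4)
print("sleeve top",S(536,342,.053),T(464,145,.053))
print("big top",S(564,455,.07),T(594,176,.07))
print("collar",S(271,115,.049),T(132,224,.049))
print("tip",S(269,64,.077),T(126,215,.077))
print("ridge",S(126,150,.051),T(131,342,.051))
print("green",S(108,110,.045),T(69,340,.045)); print("red",S(143,190,.045),T(175,347,.045))
print("tray corners T",[T(*c,.008) for c in((375,92),(508,94),(506,226),(374,224))])
print("block corners T",[T(*c,.045) for c in((64,171),(214,180),(198,398),(42,390))])
print("block corners S",[S(*c,.045) for c in((303,55),(362,167),(90,224),(43,112))])
# depth-based block top outline
for q in(s,t):
    P=pts(q);m=((abs(P[...,2]-.045)<.006)&(abs(P[...,0]-.48)<.12)&(abs(P[...,1]-.18)<.1)).astype(np.uint8)
    k,l,st,c=cv2.connectedComponentsWithStats(m);i=1+st[1:,4].argmax()
    w=P[l==i][:,:2].astype(np.float32);print(cv2.minAreaRect(w*1000))
```

```text
sleeve top [ 0.5704 -0.0054  0.053 ] [ 0.5681 -0.0022  0.053 ]
big top [ 0.5485 -0.0866  0.07  ] [ 0.548 -0.077  0.07 ]
collar [0.517  0.1864 0.049 ] [0.5178 0.1904 0.049 ]
tip [0.5183 0.1885 0.077 ] [0.5185 0.1899 0.077 ]
ridge [0.4468 0.1848 0.051 ] [0.4488 0.1872 0.051 ]
green [0.4491 0.2233 0.045 ] [0.4498 0.224  0.045 ]
red [0.4474 0.1617 0.045 ] [0.4471 0.1625 0.045 ]
tray corners T [array([0.6091, 0.052 , 0.008 ]), array([ 0.6096, -0.0293,  0.008 ]), array([ 0.5278, -0.0292,  0.008 ]), array([0.5274, 0.0505, 0.008 ])]
block corners T [array([0.5491, 0.2325, 0.045 ]), array([0.5456, 0.1441, 0.045 ]), array([0.4181, 0.148 , 0.045 ]), array([0.4207, 0.2379, 0.045 ])]
block corners S [array([0.5473, 0.2288, 0.045 ]), array([0.5448, 0.1398, 0.045 ]), array([0.4187, 0.1481, 0.045 ]), array([0.4205, 0.2333, 0.045 ])]
((482.9298400878906, 189.65087890625), (94.20762634277344, 129.920654296875), 87.2669448852539)
((484.290771484375, 190.72439575195312), (90.6312255859375, 130.0350341796875), 87.75591278076172)
```

The image shows the small sleeve in the tray at (289,227) side and (282,219) top. The larger tube is outside the tray at (293,245). The purge block (blue collar) is centred near (0.483,0.190) at about -2.4°, so the spigot is near (0.518,0.189) and the ridge near (0.448,0.186). All of these match the given sizes. Moving now.

Emit:
play_rows([
  {"jaw": 0.5, "dx": 0.03, "dy": -0.035, "dz": 0, "yaw": 0.15},
  {"jaw": 0.5, "dx": 0.03, "dy": -0.035, "dz": 0, "yaw": 0.15},
  {"jaw": 0.5, "dx": 0.03, "dy": -0.04, "dz": 0, "yaw": 0.0},
  {"jaw": 0.5, "dx": 0.03, "dy": -0.04, "dz": 0, "yaw": 0},
  {"jaw": 0.5, "dx": 0.03, "dy": -0.04, "dz": 0, "yaw": 0},
], squeeze=20)

```text
clock: 0.6
tool_pos: [0.3003, -0.4073, 0.235]
eef_rot: [1.0, -0.025, -0.002, 0.0]
contact_force: [1.5, 0.0, -0.5]
opening: 0.574
```

Emit:
play_rows([
  {"jaw": 0.5, "dx": 0.025, "dy": -0.042},
  {"jaw": 0.5, "dx": 0.025, "dy": -0.042},
  {"jaw": 0.5, "dx": 0.025, "dy": -0.042},
  {"jaw": 0.5, "dx": 0.025, "dy": -0.042},
  {"jaw": 0.5, "dx": 0.025, "dy": -0.042},
])

```text
invalid input
```

Emit:
play_rows([
  {"jaw": 0.5, "dx": 0.025, "dy": -0.042},
  {"jaw": 0.5, "dx": 0.025, "dy": -0.042},
  {"jaw": 0.5, "dx": 0.025, "dy": -0.042},
  {"jaw": 0.5, "dx": 0.025, "dy": -0.03},
  {"jaw": 0.5, "dx": 0.02, "dy": -0.02},
])

```text
invalid input
```

Every row needs all its fields.

Emit:
play_rows([
  {"jaw": 0.5, "dx": 0.025, "dy": -0.042, "dz": 0, "yaw": 0},
  {"jaw": 0.5, "dx": 0.025, "dy": -0.042, "dz": 0, "yaw": 0},
  {"jaw": 0.5, "dx": 0.025, "dy": -0.042, "dz": 0, "yaw": 0},
  {"jaw": 0.5, "dx": 0.025, "dy": -0.042, "dz": 0, "yaw": 0},
  {"jaw": 0.5, "dx": 0.025, "dy": -0.042, "dz": 0, "yaw": 0},
])

```text
clock: 1.1
tool_pos: [0.4378, -0.1985, 0.2336]
eef_rot: [1.0, -0.026, -0.003, 0.0]
contact_force: [1.9, -0.3, -0.8]
opening: 0.501
```

Emit:
play_rows([
  {"jaw": 0.5, "dx": 0.025, "dy": -0.042, "dz": 0, "yaw": 0},
  {"jaw": 0.5, "dx": 0.025, "dy": -0.042, "dz": 0, "yaw": 0},
  {"jaw": 0.5, "dx": 0.025, "dy": -0.042, "dz": 0, "yaw": 0},
  {"jaw": 0.5, "dx": 0.025, "dy": -0.03, "dz": 0, "yaw": 0},
  {"jaw": 0.5, "dx": 0.02, "dy": -0.02, "dz": 0, "yaw": 0},
])

```text
clock: 1.6
tool_pos: [0.5689, -0.0176, 0.2318]
eef_rot: [1.0, -0.022, -0.004, -0.001]
contact_force: [0.6, -0.2, 0.9]
opening: 0.502
```

Emit:
play_rows([
  {"jaw": 0.5, "dx": 0, "dy": -0.013, "dz": 0.03, "yaw": 0},
  {"jaw": 0.5, "dx": 0, "dy": 0, "dz": 0.04, "yaw": 0},
  {"jaw": 0.5, "dx": 0, "dy": 0, "dz": 0.04, "yaw": 0},
  {"jaw": 0.5, "dx": 0, "dy": 0, "dz": 0.025, "yaw": 0},
  {"jaw": 0.5, "dx": 0, "dy": 0, "dz": 0, "yaw": 0},
])

```text
clock: 2.1
tool_pos: [0.5742, 0.0051, 0.0921]
eef_rot: [1.0, -0.016, -0.001, -0.004]
contact_force: [0.0, -0.6, -0.4]
opening: 0.497
```

```bash
cat > shot.py <<'E'
import sys,pickle
from plant import r
from h import *
n=sys.argv[1]
for c in sys.argv[2:]:
    s=r.snapshot(c);pickle.dump(s,open(f"pics/{c}{n}.pkl","wb"))
    st=r.get_state();print(st["clock"],st["tool_pos"].round(4),st["eef_rot"].round(4))
    u,v=proj(s,st["tool_pos"]).astype(int);print(c,"tcp px",proj(s,st["tool_pos"]).round(1))
    x0=max(0,u-60);y0=max(0,v-50);print("origin",x0,y0)
    crop(s,x0,y0,x0+120,y0+95,6,f"{c}{n}")
E
python3 shot.py 1 side top
```

```text
2.15 [0.5752 0.0051 0.0937] [ 9.999e-01 -1.650e-02  6.000e-04 -3.600e-03]
side tcp px [289.2 211.6]
origin 229 161
2.2 [0.5764 0.0048 0.0952] [ 0.9999 -0.0167  0.0022 -0.0036]
top tcp px [280.3 212.7]
origin 220 162
```

View pics/side1.png

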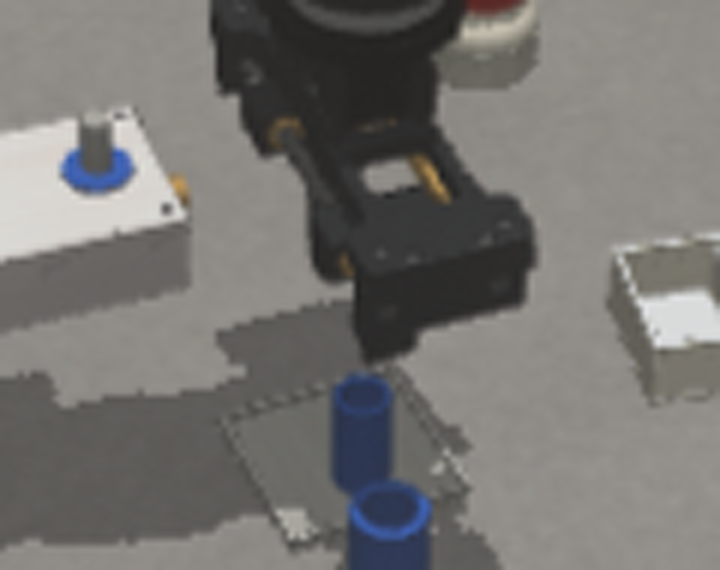

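View pics/top1.png

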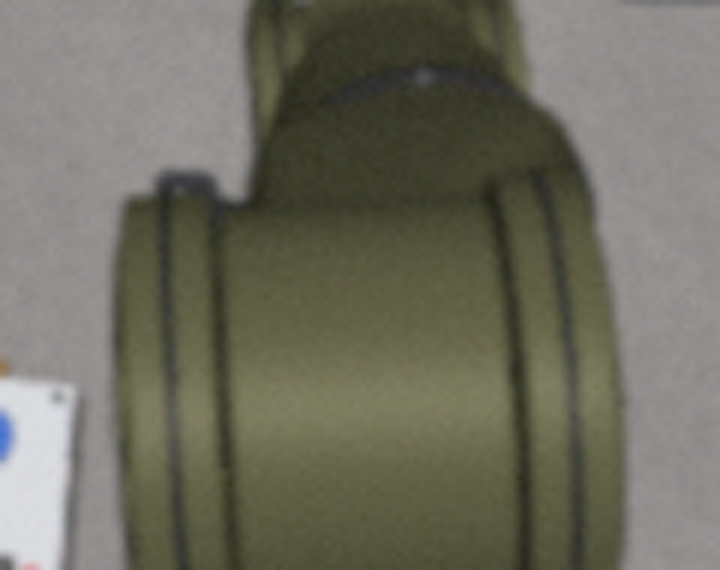

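Run:
```python
from h import *
from plant import r
s=load("side1");st=r.get_state();Rm=R.from_quat(st["eef_rot"]).as_matrix();print(Rm.round(3),st["clock"])
p=np.array([.5752,.0051,.0937])
for a in([0,.022,0],[0,.0395,0],[-.009,.022,0],[.009,.022,0],[-.009,.0395,0],[.009,.0395,0],[0,-.03,0]):
    print(a,((proj(s,p+Rm@a)-[229,161])*6).round(0))
print("sleeve",((proj(s,[.569,-.004,.053])-[229,161])*6))
```

```text
[[ 0.999 -0.033  0.005]
 [-0.033 -0.999  0.007]
 [ 0.004 -0.007 -1.   ]] 2.2
[0, 0.022, 0] [380. 337.]
[0, 0.0395, 0] [396. 364.]
[-0.009, 0.022, 0] [360. 342.]
[0.009, 0.022, 0] [401. 332.]
[-0.009, 0.0395, 0] [375. 370.]
[0.009, 0.0395, 0] [416. 359.]
[0, -0.03, 0] [336. 259.]
sleeve [355.22075391 392.27853534]
```

Both views put the sleeve within about 3 mm. The fingertip projects where it appears, within about 1 px in the side view. I'll align to (0.570,-0.004) and descend.

Emit:
play_rows([
  {"jaw": 0.5, "dx": -0.006, "dy": 0.009, "dz": 0, "yaw": 0},
  {"jaw": 0.5, "dx": 0, "dy": 0, "dz": 0, "yaw": 0},
  {"jaw": 0.5, "dx": 0, "dy": 0, "dz": 0.01, "yaw": 0},
  {"jaw": 0.5, "dx": 0, "dy": 0, "dz": 0.01, "yaw": 0},
  {"jaw": 0.5, "dx": 0, "dy": 0, "dz": 0, "yaw": 0},
])

```text
clock: 2.7
tool_pos: [0.5734, -0.0059, 0.0794]
eef_rot: [1.0, -0.018, 0.007, -0.004]
contact_force: [-0.1, -0.8, -0.3]
opening: 0.496
```

Emit:
play_rows([
  {"jaw": 0.5, "dx": -0.003, "dy": -0.001, "dz": 0.015, "yaw": 0},
  {"jaw": 0.5, "dx": 0, "dy": 0, "dz": 0.015, "yaw": 0},
  {"jaw": 0.5, "dx": 0, "dy": 0, "dz": 0.01, "yaw": 0},
  {"jaw": 0.5, "dx": 0, "dy": 0, "dz": 0.005, "yaw": 0},
  {"jaw": 0.5, "dx": 0, "dy": 0, "dz": 0, "yaw": 0},
])

```text
clock: 3.2
tool_pos: [0.572, -0.0041, 0.0313]
eef_rot: [1.0, -0.018, 0.008, -0.004]
contact_force: [-0.1, -0.4, 0.3]
opening: 0.5
```

```bash
python3 shot.py 2 side
```

```text
3.25 [ 0.5722 -0.004   0.0317] [ 0.9998 -0.0176  0.0079 -0.0037]
side tcp px [289.3 232.1]
origin 229 182
```

View pics/side2.png

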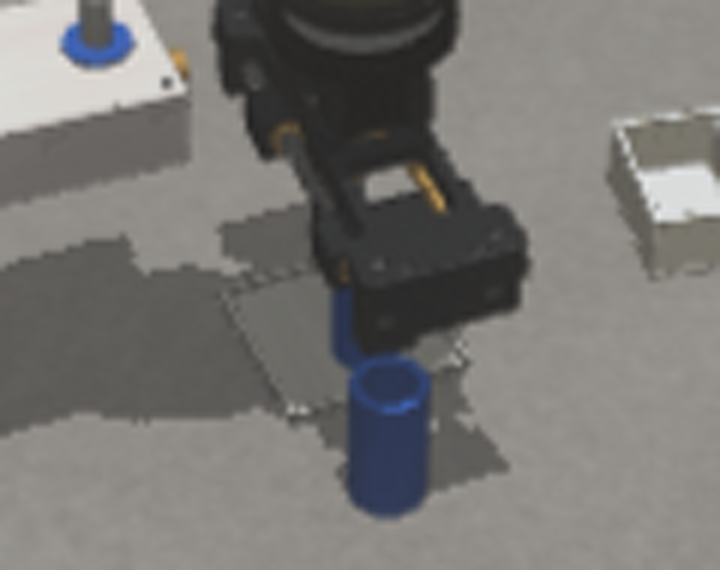

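Run:
```python
from h import *
s=load("side2");P=pts(s)
for (x,y) in [(375,340),(395,335),(380,300),(440,270),(440,310),(510,290),(520,240),(400,255),(345,330),(390,363)]:
    print((x,y),P[182+y//6,229+x//6].round(3))
```

```text
(375, 340) [ 0.541 -0.089  0.1  ]
(395, 335) [ 0.549 -0.088  0.099]
(380, 300) [ 0.539 -0.097  0.127]
(440, 270) [ 0.562 -0.101  0.138]
(440, 310) [ 0.568 -0.09   0.108]
(510, 290) [ 0.597 -0.093  0.109]
(520, 240) [ 0.598 -0.095  0.136]
(400, 255) [ 0.552 -0.083  0.135]
(345, 330) [ 0.561 -0.009  0.023]
(390, 363) [ 0.556 -0.071  0.064]
```

What looked like the finger is the gripper body (z≈0.10, clear of the big tube's 0.067 top). The fingers are hidden behind it. Lowering the last bit and closing.

Emit:
play_rows([
  {"jaw": 0.5, "dx": -0.003, "dy": 0, "dz": 0.008, "yaw": 0},
  {"jaw": 0.5, "dx": 0, "dy": 0, "dz": 0.002, "yaw": 0},
  {"jaw": 0.5, "dx": 0, "dy": 0, "dz": 0, "yaw": 0},
  {"jaw": 0.6, "dx": 0, "dy": 0, "dz": 0, "yaw": 0},
  {"jaw": 0.65, "dx": 0, "dy": 0, "dz": 0, "yaw": 0},
])

```text
clock: 3.75
tool_pos: [0.5701, -0.0039, 0.022]
eef_rot: [1.0, -0.018, 0.009, -0.004]
contact_force: [0.5, 0.8, -0.2]
opening: 0.358
```

Emit:
play_rows([
  {"jaw": 0.7, "dx": 0, "dy": 0, "dz": 0, "yaw": 0},
  {"jaw": 0.75, "dx": 0, "dy": 0, "dz": 0, "yaw": 0},
  {"jaw": 0.8, "dx": 0, "dy": 0, "dz": 0, "yaw": 0},
  {"jaw": 0.9, "dx": 0, "dy": 0, "dz": 0, "yaw": 0},
  {"jaw": 0.9, "dx": 0, "dy": 0, "dz": 0, "yaw": 0},
])

```text
clock: 4.25
tool_pos: [0.5705, -0.0039, 0.0225]
eef_rot: [1.0, -0.018, 0.01, -0.004]
contact_force: [0.6, 0.2, -1.1]
opening: 0.278
```

Emit:
play_rows([
  {"jaw": 0.9, "dx": 0, "dy": 0, "dz": -0.015, "yaw": 0},
  {"jaw": 0.9, "dx": 0, "dy": 0, "dz": -0.025, "yaw": 0},
  {"jaw": 0.9, "dx": 0, "dy": 0, "dz": -0.035, "yaw": 0},
  {"jaw": 0.9, "dx": 0, "dy": 0, "dz": -0.03, "yaw": 0},
  {"jaw": 0.9, "dx": 0, "dy": 0, "dz": -0.01, "yaw": 0},
])

```text
clock: 4.75
tool_pos: [0.5668, -0.0049, 0.1429]
eef_rot: [1.0, -0.018, 0.008, -0.004]
contact_force: [0.3, 0.2, -0.7]
opening: 0.281
```

```bash
python3 shot.py 3 side
```

```text
4.8 [ 0.5672 -0.0049  0.1433] [ 0.9998 -0.0177  0.0085 -0.0037]
side tcp px [287.9 199.5]
origin 227 149
```

View pics/side3.png

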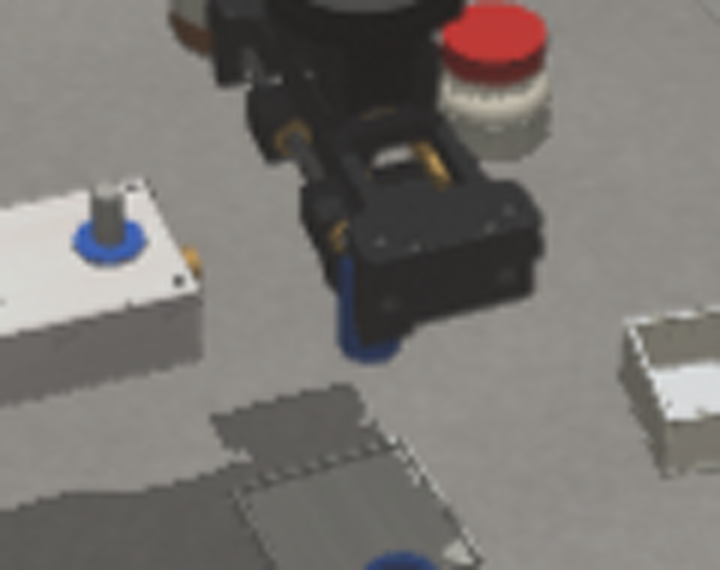

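Run:
```python
from h import *
s=load("side3")
p=np.array([.5672,-.0049,.1433]);M=R.from_quat([.9998,-.0177,.0085,-.0037]).as_matrix()
b=p+M@[0,0,.0195];print(b,((proj(s,b)-[227,149])*6).round(0))
for a in range(0,360,45):
    q=b+M@[.013*np.cos(np.radians(a)),.013*np.sin(np.radians(a)),0];print(a,((proj(s,q)-[227,149])*6).round(0))
```

```text
[ 0.56753399 -0.0047616   0.12380335] [366. 340.]
0 [396. 332.]
45 [395. 348.]
90 [377. 360.]
135 [352. 359.]
180 [336. 347.]
225 [337. 331.]
270 [355. 320.]
315 [379. 320.]
```

Emit:
play_rows([
  {"jaw": 0.9, "dx": -0.007, "dy": -0.02, "dz": 0, "yaw": 0},
  {"jaw": 0.9, "dx": -0.01, "dy": -0.035, "dz": 0, "yaw": 0},
  {"jaw": 0.9, "dx": -0.012, "dy": -0.04, "dz": 0, "yaw": 0},
  {"jaw": 0.9, "dx": -0.012, "dy": -0.04, "dz": 0, "yaw": 0},
  {"jaw": 0.9, "dx": -0.008, "dy": -0.03, "dz": 0, "yaw": 0},
])

```text
clock: 5.3
tool_pos: [0.5239, 0.1586, 0.1411]
eef_rot: [1.0, -0.025, 0.008, -0.001]
contact_force: [0.2, 0.5, -0.4]
opening: 0.281
```

Emit:
play_rows([
  {"jaw": 0.9, "dx": -0.003, "dy": -0.02, "dz": 0, "yaw": 0},
  {"jaw": 0.9, "dx": -0.003, "dy": -0.006, "dz": 0, "yaw": 0},
  {"jaw": 0.9, "dx": 0, "dy": 0, "dz": 0.01, "yaw": 0},
  {"jaw": 0.9, "dx": 0, "dy": 0, "dz": 0.01, "yaw": 0},
  {"jaw": 0.9, "dx": 0, "dy": 0, "dz": 0, "yaw": 0},
])

```text
clock: 5.8
tool_pos: [0.5153, 0.1884, 0.1158]
eef_rot: [1.0, -0.021, 0.005, 0.0]
contact_force: [0.2, 0.1, -0.1]
opening: 0.283
```

```bash
python3 shot.py 4 side top
```

```text
5.85 [0.5157 0.1881 0.1163] [ 9.998e-01 -2.160e-02  5.300e-03  1.000e-04]
side tcp px [242.8 169. ]
origin 182 119
5.9 [0.5161 0.1884 0.1169] [ 9.998e-01 -2.160e-02  5.800e-03 -2.000e-04]
top tcp px [213.2 231.1]
origin 153 181
```

View pics/side4.png

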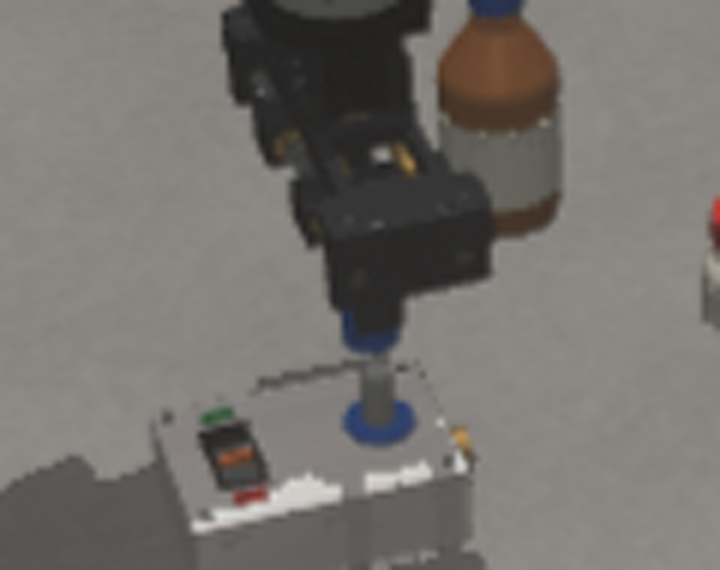

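View pics/top4.png

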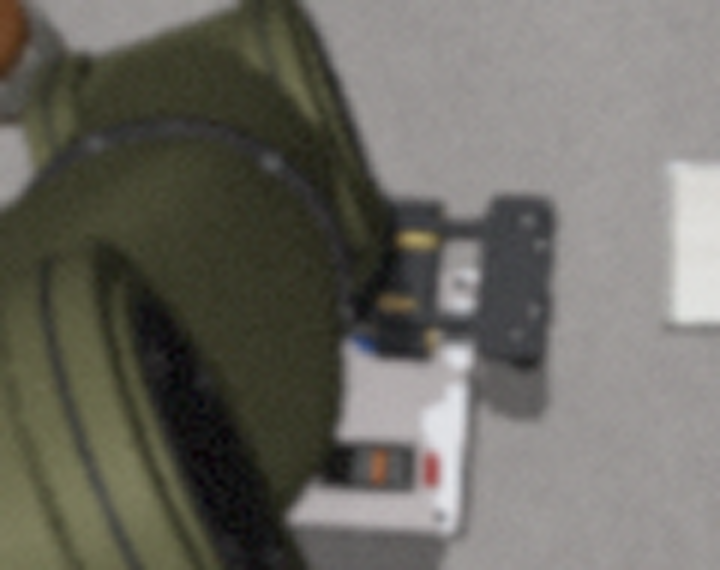

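Run:
```python
from h import *
s=load("side4")
o=np.array([182,119])
def f(x,y,z): return onz(s,(x+.5)/6-.5+182,(y+.5)/6-.5+119,z).round(4)
print("sleeve bottom",f(371,339,.0968),f(371,341,.0968))
print("collar",f(380,421,.049))
hsv=cv2.cvtColor(s["frame"],cv2.COLOR_RGB2HSV);m=cv2.inRange(hsv,(105,110,40),(130,255,255))
for v in range(168,196): 
    c=np.where(m[v,225:265])[0]+225
    if len(c):print(v,c.min(),c.max(),end="; ")
M=R.from_quat([.9998,-.0216,.0053,0]).as_matrix();b=np.array([.5157,.1881,.1163])+M@[0,0,.0195];print(b,(proj(s,b)-o)*6+2.5)
P=pts(s)
print([P[v,245].round(3) for v in(178,180,182,184)])
```

```text
sleeve bottom [0.5159 0.1867 0.0968] [0.5154 0.1853 0.0968]
collar [0.5175 0.1863 0.049 ]
175 244 244; 176 242 242; 186 241 249; 187 240 249; 188 240 249; 189 240 250; 190 240 249; 191 241 248; [0.51590664 0.18809554 0.0968011 ] [369.97064446 337.22905311]
[array([ 0.552,  0.296, -0.001]), array([0.52 , 0.189, 0.077]), array([0.518, 0.183, 0.075]), array([0.518, 0.183, 0.068])]
```

Emit:
play_rows([
  {"jaw": 0.9, "dx": 0.002, "dy": -0.001, "dz": 0.0, "yaw": 0},
  {"jaw": 0.9, "dx": 0, "dy": 0, "dz": 0.005, "yaw": 0},
  {"jaw": 0.9, "dx": 0, "dy": 0, "dz": 0.005, "yaw": 0},
  {"jaw": 0.9, "dx": 0, "dy": 0, "dz": 0.005, "yaw": 0},
  {"jaw": 0.9, "dx": 0, "dy": 0, "dz": 0, "yaw": 0},
])

```text
clock: 6.4
tool_pos: [0.52, 0.1871, 0.1014]
eef_rot: [1.0, -0.024, 0.007, -0.0]
contact_force: [-0.5, 0.6, 0.1]
opening: 0.28
```

Emit:
play_rows([
  {"jaw": 0.9, "dx": -0.002, "dy": -0.0015, "dz": 0.0, "yaw": 0},
  {"jaw": 0.9, "dx": 0, "dy": 0, "dz": 0, "yaw": 0},
  {"jaw": 0.9, "dx": 0, "dy": 0, "dz": 0.0, "yaw": 0},
  {"jaw": 0.9, "dx": 0, "dy": 0, "dz": 0.002, "yaw": 0},
  {"jaw": 0.9, "dx": 0, "dy": 0, "dz": 0, "yaw": 0},
])

```text
clock: 6.9
tool_pos: [0.5178, 0.1892, 0.0994]
eef_rot: [1.0, -0.023, 0.007, -0.0]
contact_force: [0.0, 0.6, 0.0]
opening: 0.28
```

```bash
python3 shot.py 5 side
```

```text
6.95 [0.5179 0.1892 0.0995] [ 9.997e-01 -2.330e-02  7.000e-03 -3.000e-04]
side tcp px [243.8 173.6]
origin 183 123
```

View pics/side5.png

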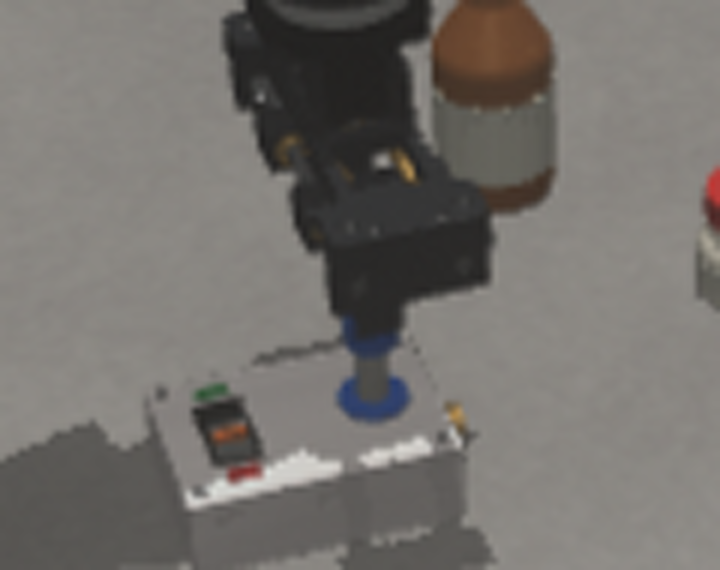

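The sleeve (centre column 371) lines up with the spigot (371). Descending.

Emit:
play_rows([
  {"jaw": 0.9, "dx": 0, "dy": 0, "dz": 0.004, "yaw": 0},
  {"jaw": 0.9, "dx": 0, "dy": 0, "dz": 0.004, "yaw": 0},
  {"jaw": 0.9, "dx": 0, "dy": 0, "dz": 0.004, "yaw": 0},
  {"jaw": 0.9, "dx": 0, "dy": 0, "dz": 0.003, "yaw": 0},
  {"jaw": 0.9, "dx": 0, "dy": 0, "dz": 0, "yaw": 0},
])

```text
clock: 7.45
tool_pos: [0.518, 0.1893, 0.0829]
eef_rot: [1.0, -0.023, 0.007, -0.0]
contact_force: [-0.2, 0.5, -0.4]
opening: 0.281
```

No contact force at 14 mm past the tip, so the sleeve is on the spigot. Continuing.

Emit:
play_rows([
  {"jaw": 0.9, "dx": 0, "dy": 0, "dz": 0.004, "yaw": 0},
  {"jaw": 0.9, "dx": 0, "dy": 0, "dz": 0.004, "yaw": 0},
  {"jaw": 0.9, "dx": 0, "dy": 0, "dz": 0.003, "yaw": 0},
  {"jaw": 0.9, "dx": 0, "dy": 0, "dz": 0.002, "yaw": 0},
  {"jaw": 0.9, "dx": 0, "dy": 0, "dz": 0.001, "yaw": 0},
])

```text
clock: 7.95
tool_pos: [0.5181, 0.1895, 0.0681]
eef_rot: [1.0, -0.023, 0.007, -0.0]
contact_force: [-1.9, -0.5, 13.8]
opening: 0.28
```

Emit:
play_rows([
  {"jaw": 0.9, "dx": 0, "dy": 0, "dz": 0.001, "yaw": 0},
  {"jaw": 0.9, "dx": 0, "dy": 0, "dz": 0.0, "yaw": 0},
  {"jaw": 0.7, "dx": 0, "dy": 0, "dz": 0, "yaw": 0},
  {"jaw": 0.65, "dx": 0, "dy": 0, "dz": 0, "yaw": 0},
  {"jaw": 0.6, "dx": 0, "dy": 0, "dz": 0, "yaw": 0},
])

```text
clock: 8.45
tool_pos: [0.5187, 0.1895, 0.0686]
eef_rot: [1.0, -0.023, 0.008, -0.001]
contact_force: [-0.5, 0.4, 0.7]
opening: 0.398
```

Emit:
play_rows([
  {"jaw": 0.5, "dx": 0, "dy": 0, "dz": 0, "yaw": 0},
  {"jaw": 0.5, "dx": 0, "dy": 0, "dz": 0, "yaw": 0},
  {"jaw": 0.5, "dx": 0, "dy": 0, "dz": -0.02, "yaw": 0},
  {"jaw": 0.5, "dx": 0, "dy": 0, "dz": -0.03, "yaw": 0},
  {"jaw": 0.5, "dx": 0, "dy": 0, "dz": -0.02, "yaw": 0},
])

```text
clock: 8.95
tool_pos: [0.5156, 0.1884, 0.1372]
eef_rot: [1.0, -0.023, 0.004, 0.001]
contact_force: [0.7, 0.6, -0.6]
opening: 0.5
```

```bash
python3 shot.py 6 side top
```

```text
9.0 [0.517  0.1889 0.1397] [ 9.997e-01 -2.350e-02  6.000e-03  1.000e-04]
side tcp px [242.7 161.7]
origin 182 111
9.05 [0.5169 0.189  0.1382] [ 9.997e-01 -2.340e-02  6.000e-03  1.000e-04]
top tcp px [211.8 229.4]
origin 151 179
```

View pics/side6.png

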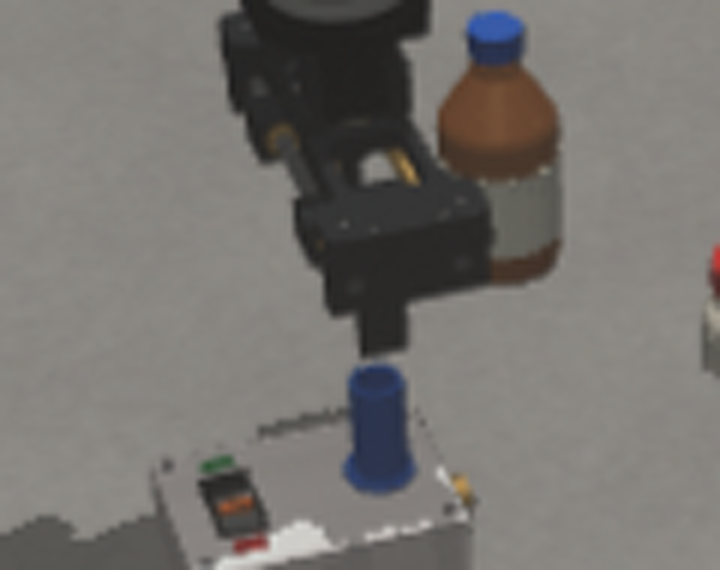

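The sleeve is seated on the collar (rim top at crop (377,375), base at the collar). Next I'll straddle the ridge with a narrow opening and push it with the red-side finger.

Emit:
play_rows([
  {"jaw": 0.75, "dx": -0.02, "dy": 0.002, "dz": 0, "yaw": 0},
  {"jaw": 0.75, "dx": -0.02, "dy": 0.002, "dz": 0, "yaw": 0},
  {"jaw": 0.75, "dx": -0.018, "dy": 0.001, "dz": 0, "yaw": 0},
  {"jaw": 0.75, "dx": -0.008, "dy": 0, "dz": 0, "yaw": 0},
  {"jaw": 0.75, "dx": 0, "dy": 0, "dz": 0, "yaw": 0},
])

```text
clock: 9.55
tool_pos: [0.4485, 0.1865, 0.1347]
eef_rot: [1.0, -0.024, 0.006, 0.001]
contact_force: [0.2, 0.7, -0.1]
opening: 0.248
```

```bash
python3 shot.py 7 side
python3 - <<'E'
from h import *
from plant import r
st=r.get_state();M=R.from_quat(st["eef_rot"]).as_matrix();print(st["opening"],M.T@(np.array([.4477,.186,.048])-st["tool_pos"]))
E
```

```text
9.6 [0.4492 0.1865 0.1347] [ 9.997e-01 -2.390e-02  5.900e-03  5.000e-04]
side tcp px [218.6 169.4]
origin 158 119
0.2491667772115516 [-0.00253254  0.00050576  0.08671753]
```

View pics/side7.png

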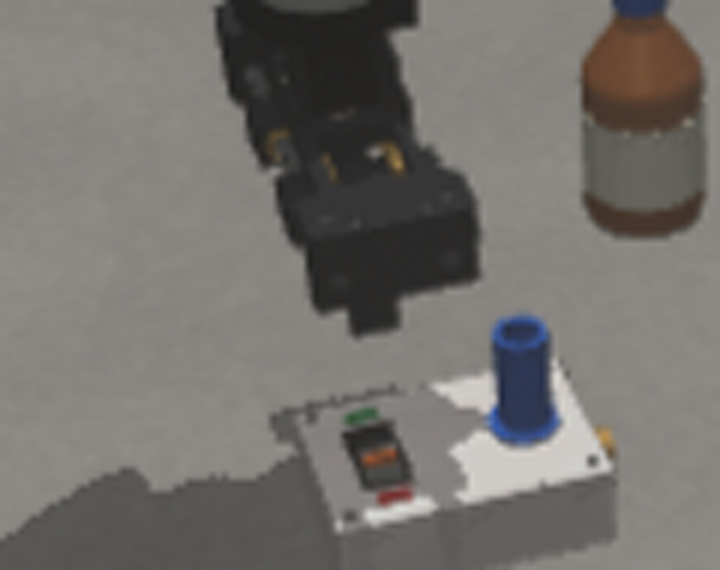

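Emit:
play_rows([
  {"jaw": 0.75, "dx": -0.002, "dy": 0.0, "dz": 0.02, "yaw": 0},
  {"jaw": 0.75, "dx": 0, "dy": 0, "dz": 0.02, "yaw": 0},
  {"jaw": 0.75, "dx": 0, "dy": 0, "dz": 0.015, "yaw": 0},
  {"jaw": 0.75, "dx": 0, "dy": 0, "dz": 0.01, "yaw": 0},
  {"jaw": 0.75, "dx": 0, "dy": 0, "dz": 0, "yaw": 0},
])

```text
clock: 10.1
tool_pos: [0.4553, 0.1877, 0.0668]
eef_rot: [1.0, -0.025, 0.01, -0.001]
contact_force: [-0.8, 0.2, -0.0]
opening: 0.246
```

```bash
python3 shot.py 8 side
```

```text
10.15 [0.4556 0.1878 0.0674] [ 0.9996 -0.0251  0.0107 -0.0012]
side tcp px [222.8 188.5]
origin 162 138
```

View pics/side8.png

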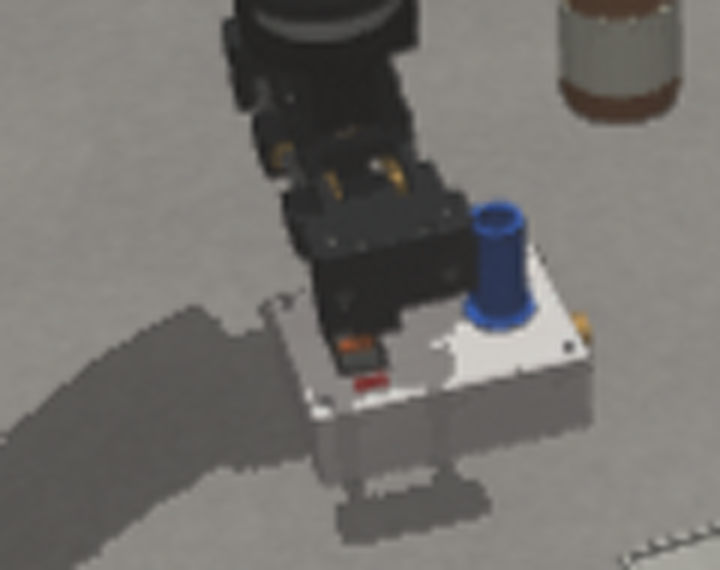

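Emit:
play_rows([
  {"jaw": 0.75, "dx": -0.008, "dy": 0.001, "dz": 0.0, "yaw": 0},
  {"jaw": 0.75, "dx": 0, "dy": 0, "dz": 0.005, "yaw": 0},
  {"jaw": 0.75, "dx": 0, "dy": 0, "dz": 0.004, "yaw": 0},
  {"jaw": 0.75, "dx": 0, "dy": 0, "dz": 0.003, "yaw": 0},
  {"jaw": 0.75, "dx": 0, "dy": 0, "dz": 0, "yaw": 0},
])

```text
clock: 10.65
tool_pos: [0.4486, 0.1877, 0.0562]
eef_rot: [1.0, -0.025, 0.012, -0.002]
contact_force: [-0.3, 0.3, 0.5]
opening: 0.253
```

Emit:
play_rows([
  {"jaw": 0.75, "dx": -0.001, "dy": 0.0, "dz": 0.003, "yaw": 0},
  {"jaw": 0.75, "dx": 0, "dy": 0, "dz": 0.003, "yaw": 0},
  {"jaw": 0.75, "dx": 0, "dy": 0, "dz": 0.001, "yaw": 0},
  {"jaw": 0.75, "dx": 0, "dy": 0, "dz": 0.0, "yaw": 0},
  {"jaw": 0.75, "dx": 0, "dy": 0, "dz": 0, "yaw": 0},
])

```text
clock: 11.15
tool_pos: [0.4481, 0.1879, 0.0486]
eef_rot: [1.0, -0.025, 0.013, -0.002]
contact_force: [-1.9, 0.5, -0.0]
opening: 0.251
```

Emit:
play_rows([
  {"jaw": 0.75, "dx": 0, "dy": -0.002, "dz": 0.001, "yaw": 0},
  {"jaw": 0.75, "dx": 0, "dy": -0.002, "dz": 0.0, "yaw": 0},
  {"jaw": 0.75, "dx": 0, "dy": -0.002, "dz": 0.0, "yaw": 0},
  {"jaw": 0.75, "dx": 0, "dy": -0.001, "dz": 0.0, "yaw": 0},
  {"jaw": 0.75, "dx": 0, "dy": -0.001, "dz": 0, "yaw": 0},
])

```text
clock: 11.65
tool_pos: [0.4487, 0.196, 0.0477]
eef_rot: [1.0, -0.025, 0.013, -0.002]
contact_force: [1.3, -3.9, -0.7]
opening: 0.249
```

Force is -3.9 N along y, so the finger is on the ridge. Keep pushing.

Emit:
play_rows([
  {"jaw": 0.75, "dx": 0, "dy": -0.003, "dz": 0, "yaw": 0},
  {"jaw": 0.75, "dx": 0, "dy": -0.003, "dz": 0.0, "yaw": 0},
  {"jaw": 0.75, "dx": 0, "dy": -0.002, "dz": 0.0, "yaw": 0},
  {"jaw": 0.75, "dx": 0, "dy": -0.002, "dz": 0.0, "yaw": 0},
  {"jaw": 0.75, "dx": 0, "dy": -0.001, "dz": 0, "yaw": 0},
])

```text
clock: 12.15
tool_pos: [0.4492, 0.2064, 0.0478]
eef_rot: [1.0, -0.026, 0.013, -0.001]
contact_force: [0.6, 0.3, -0.0]
opening: 0.254
```

Force has dropped to zero after 10 mm of travel, so it snapped over. Retreating straight up and looking.

Emit:
play_rows([
  {"jaw": 0.75, "dx": 0, "dy": 0, "dz": -0.005, "yaw": 0},
  {"jaw": 0.75, "dx": 0, "dy": 0, "dz": -0.015, "yaw": 0},
  {"jaw": 0.75, "dx": 0, "dy": 0, "dz": -0.03, "yaw": 0},
  {"jaw": 0.75, "dx": 0, "dy": 0, "dz": -0.04, "yaw": 0},
  {"jaw": 0.75, "dx": 0, "dy": 0, "dz": -0.03, "yaw": 0},
])

```text
clock: 12.65
tool_pos: [0.4436, 0.2088, 0.1691]
eef_rot: [1.0, -0.024, 0.009, -0.001]
contact_force: [0.6, 0.1, 0.1]
opening: 0.25
```

Emit:
play_rows([
  {"jaw": 0.75, "dx": -0.01, "dy": 0.01, "dz": -0.03, "yaw": 0},
  {"jaw": 0.75, "dx": 0, "dy": 0.03, "dz": -0.03, "yaw": 0},
  {"jaw": 0.75, "dx": 0, "dy": 0.04, "dz": 0, "yaw": 0},
  {"jaw": 0.75, "dx": 0, "dy": 0.03, "dz": 0, "yaw": 0},
  {"jaw": 0.75, "dx": 0, "dy": 0.0, "dz": 0, "yaw": 0},
])

```text
clock: 13.15
tool_pos: [0.4293, 0.1008, 0.2375]
eef_rot: [1.0, -0.02, 0.016, -0.006]
contact_force: [0.2, 0.8, 0.5]
opening: 0.25
```

Run:
```python
from plant import r
from h import *
for n in("side","top"):
    s=r.snapshot(n);pickle.dump(s,open(f"pics/{n}9.pkl","wb"))
    cv2.imwrite(f"pics/{n}9.png",cv2.cvtColor(s["frame"],cv2.COLOR_RGB2BGR))
    if n=="side":crop(s,200,150,320,250,6,"sc9");crop(s,250,270,370,360,6,"sp9")
st=r.get_state();print(st["clock"],st["tool_pos"],st["contact_force"])
```

```text
13.25 [0.42979912 0.10467978 0.23709131] [ 0.29842645  0.4546677  -0.16077416]
```

View pics/sc9.png

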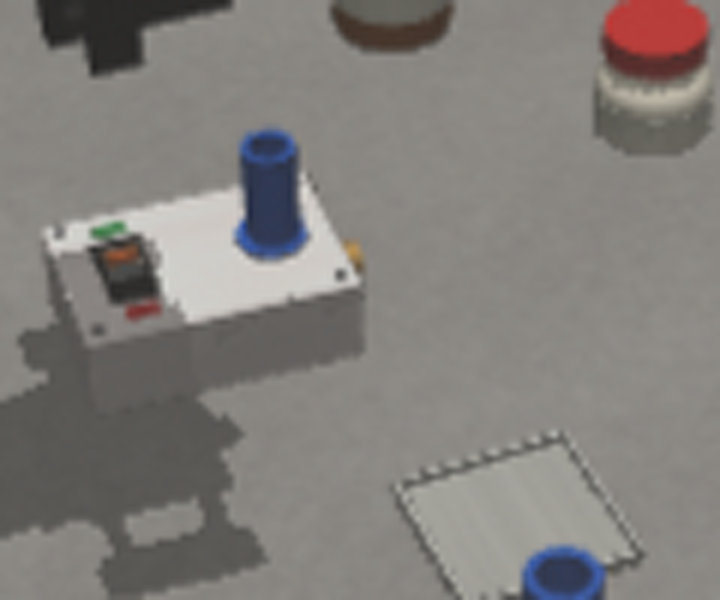

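View pics/side9.png

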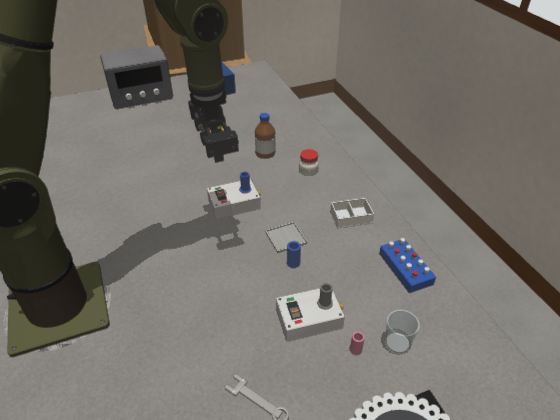

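The ridge sits next to the green mark and the sleeve is down on the collar. Checking the numbers.

Run:
```python
from h import *
def ctr(q):
    h=cv2.cvtColor(q["frame"],cv2.COLOR_RGB2HSV);m=cv2.inRange(h,(5,120,80),(20,255,255));v,u=np.where(m[180:215,205:235]);w=q["frame"][180:215,205:235][v,u].astype(float)
    w=w[:,0]-w[:,2];return onz(q,(u*w).sum()/w.sum()+205,(v*w).sum()/w.sum()+180,.05),len(u)
a,b=ctr(load("side0")),ctr(load("side9"));print(a,b,(b[0]-a[0]).round(4))
s=load("side9");P=pts(s);w=P[165:200,235:258].reshape(-1,3)
print("sleeve top z",np.sort(w[:,2])[-12:].round(4)); 
print("rim centre",onz(s,(268.5+.5)/6-.5+200,(145+.5)/6-.5+150,.099))
# scene changes
d=np.abs(load("side0")["frame"].astype(int)-s["frame"]).max(2)
for n,(x0,y0,x1,y1) in dict(jar=(298,148,320,176),box=(328,198,376,228),big=(285,240,303,268),spare=(275,283,345,336),beaker=(384,312,420,352),wrench=(224,374,290,420),bottle=(252,112,278,159)).items(): print(n,(d[y0:y1,x0:x1]>40).sum())
```

```text
(array([0.44814703, 0.18585709, 0.05      ]), 6) (array([0.44789082, 0.19730887, 0.05      ]), 8) [-0.0003  0.0115  0.    ]
sleeve top z [0.0989 0.099  0.099  0.0992 0.0993 0.0994 0.1    0.1003 0.1011 0.9007
 0.9007 0.9007]
rim centre [0.51932154 0.18860954 0.099     ]
jar 0
box 0
big 22
spare 0
beaker 0
wrench 0
bottle 0
```

```bash
python3 -c "
from plant import r
print(r.finish_job(), r.get_state()['clock'])"
```

```text
the job is handed in; nothing more can be done
the job is handed in; nothing more can be done
```

I seated the smaller blue sleeve on the blue-collared spigot and let go of it. Then I pushed that block's switch from the red end to the green end. I handed the job in at about 13 s of the 48 s allowed.

- **Sleeve:** the collar stopped it at about 14 N, with the tool at the height expected for full seating. In the last picture its rim is at z ≈ 0.099 m, which matches 49 mm plus the sleeve's 50 mm height.
- **Switch:** the push force dropped from about 4 N to zero as it snapped over. The ridge measured 11.5 mm further along y than at the start, against the nominal 12 mm, which is within pixel accuracy. It shows beside the green mark.
- **Surroundings:** the jar, box, beaker, wrench, bottle and spare block (with its grey sleeve) showed no changed pixels between the first and last side pictures. The region around the larger blue tube had 22 changed pixels. I put those down to the small sleeve no longer standing behind it, and did not check that separately.
- **Disagreements:** the two cameras differed by 1 to 4 mm on most of these points, and by about 10 mm on the larger tube. I took values between the two views, then aligned the sleeve over the spigot in the side view, because the arm blocks the top view. The tool also picked up a tilt of up to about 1.5°, which did not affect the fit.

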